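Set the nitrogen flow slide

ROBOT

A 6-joint arm with a two-finger parallel gripper is mounted at the origin on the work surface. World frame = base frame: x ahead of the robot, y to its left, z up, the work surface at z = 0. Lengths are in m, angles in rad, forces in N, time in s.
With the tool pointing down it reaches from about 0.375 to 0.975 m from the base axis. Payload 3.8 kg.
Tool frame: the origin (TCP) lies on the centre line of the jaws, within the pads' length; the fingertips stand 19 mm ahead of it and the grasp point (between the pads) is the TCP (env.nose_length is the distance from the TCP to the fingertips, in m); z points along the fingers, y is the direction in which the jaws open and shut (so a half turn about z gives the same grasp; the last joint's range is limited). The gripper opens to 88 mm and grips with 3 to 60 N. Pads are 18 mm wide; open, the fingers measure 123 mm over their backs; the gripper's body (75 mm by 187 mm) begins 45 mm behind the grasp point.
Start: joints at [-1.305, 0.264, 1.604, -0, 1.274, -0.037], TCP at [0.201, -0.644, 0.232] pointing down, gripper open.
Joint ranges: [-2.63, 2.63], [-0.94, 2.18], [0.31, 2.57], [-1.31, 4.45], [0, 2.66], [-2.55, 2.55]. Speed limits (rad/s): [2.57, 2.57, 3.14, 3.14, 3.14, 3.14].

INTERFACE

Orientations are given as a unit quaternion [w, x, y, z].
In Python, from rig import env gives the robot as it stands. The module is installed in compiled form; this text tells all that it offers.
- The arm moves only by the tool drive_tool, never from a script. Its argument "deltas" is one flat list of numbers, 7 for each row, row after row: the shift along the tool's x, y, z normalised to -1 to 1, where 1 is 0.02 m, then the turn, a rotation vector about the tool's x, y, z normalised to -1 to 1, where 1 is 0.08 rad, then the gripper's target within -1 to 1 (shut at 1, half-way at 0, fully open at -1). In form: [dx, dy, dz, wx, wy, wz, gripper, dx, dy, dz, wx, wy, wz, gripper, ...]. A call has 1 to 10 rows; each row shifts and turns the commanded pose from where the row before left it, along the tool's axes as they then stand; what a row does not reach is not made up. A row lasts 1/10 s, in which the tool goes at most 50 mm and 8.59 degrees, less where a joint would pass 70% of its speed; a pose out of reach is approached as far as the arm can. A call with a number of a shift or a turn outside -1 to 1 is refused whole. A call with a gripper value outside its range is refused whole. The fingers move at their own pace and stop on an object; the grip force is fixed at half the most. Time passes only in rows, so rows that do not move let the fingers close. It gives the time, the measured TCP pose, the force and the opening at its end, in the units of the state.
- env.read_state(): the state, without advancing time (a new reading comes with each control period).
- env.snapshot(name): name is "scene" or "top" or "wrist"; returns a dict with "frame" (400x640x3 uint8, red, green, blue), "fovy" (degrees; the focal length in pixels is half the picture's height over the tangent of half this angle, whatever the lens; pixels are square), "cx", "cy" (the principal point, pixels), "dist" ([k1, k2, p1, p2, k3] as OpenCV has them; the pictures are not rectified), "world_from_camera" (4x4, takes a point from camera to world coordinates); the wrist camera has in their place "tool_from_camera" (4x4, takes a point from camera to tool coordinates, whose origin is the TCP and whose axes are the flange's). Camera axes: x right, y up, looking along -z (the intrinsics and any distortion apply to the point x, -y, -z); pixel columns grow to the right and rows downward; lengths in m; the calibration is good to about 2 mm. A picture is of the moment at which its call begins: read the wrist's pose just before it. There is no depth.
- env.hand_in(): hands the job in, once; it reports no verdict.
The state is a dict: "t": time; "q": joint angles; "joint_vel": joint speeds; "effort": joint torques, N m; "ee_pos": TCP position; "orientation": TCP orientation; "ft_force": force on the tool from outside, world axes, zero at the start; "ft_torque": the same for the moment, N m; "grip_width": finger opening in m.
Only numpy, scipy, OpenCV 4.12 (cv2) and the standard library are available. Lean on these libraries where they do the work, as an engineer would, in place of code of your own. Each camera call takes 0.05 s, during which the arm holds its last target. There are 200 camera calls.

TASK

Set the nitrogen flow on the three-slide gas console: slide the blue grip along its track until it stands level with the red tab beside that track, then let go of it. Leave the yellow and green grips where they are.

Things in the scene. Friction and masses are not known exactly. Their poses are not given: they have to be found in the camera images.
- blue_grip: Blue slider grip: block 20 mm along its track (x), 26 mm across (y), 40 mm tall, white line across its top. Origin: centre of its underside, 0.5 mm above its flat white track plate (220 x 80 mm, top 65 mm above the table). x runs along the track (roughly away from the robot), y across it to the tabs' side, z up. Slides along x only, 160 mm in all; 2 N of friction, stays where left.
- red_tab: Red tab, fixed, 10 mm along the track x 18 mm across x 3 mm high, on the blue grip's plate, centred 29 mm in +y from the track's centre line. Origin: centre of its underside; axes as the grip's. It is the mark to set: level means the same place along the track. It is 20 to 70 mm from the grip's start, to either side; a like black tab on the other side is a standby mark, to be ignored.
- yellow_grip: Yellow slider grip, to be left alone; shape, axes, track and friction as the blue one. The three track plates lie side by side, parallel, 88 mm apart between centres, in any order of colours, on a fixed cream console 250 x 290 mm, 55 mm high, whose place and yaw vary.
- green_grip: Green slider grip, to be left alone; shape, axes, track and friction as the blue one, on the same console. Its plate has no tabs.

How it is judged:
By the outcome, as a careful person would: the job done as asked, in the order asked, and still so for the second after the job is handed in, with the robot touching nothing.
It also fails if it takes over 32 s, if anything falls off the work surface, if the arm or the gripper's body presses on something with over 40 N, if the wrist force passes 120 N, or if a joint passes its speed limit or range.

## Working session

There is one attempt and no reset: what is moved stays moved. The work goes in short steps, Python scripts to look and compute and a tool call to move; the robot and the scene stay as the last step left them, time stands still between calls to the robot, and variables do not carry over. Pictures are saved under pics/ and viewed, about 8 in all and at most 12, crops included, and the job is handed in when it is done.

Besides the shell and the picture viewer there is one more tool, called after "Request:" as name(argument=value, ...) on one line, values as JSON. drive_tool: Moves the arm, as the interface text tells. Scaled input: -1 to 1 covers 0.02 m each way for a shift and 0.08 rad each way for a turn. Its arguments: {"type":"object","properties":{"deltas":{"type":"array","items":{"type":"number","minimum":-1,"maximum":1}}},"required":["deltas"]}

```bash
mkdir -p pics; cat > h.py <<'E'
import numpy as np, cv2
from rig import env
def snap(n,f):
    s=env.snapshot(n); cv2.imwrite('pics/'+f,s['frame'][:,:,::-1]); np.save('pics/'+f+'.npy',s,allow_pickle=True); return s
def ray(s,px,T):
    f=200/np.tan(np.radians(s['fovy'])/2); K=np.array([[f,0,s['cx']],[0,f,s['cy']],[0,0,1]])
    p=cv2.undistortPoints(np.array(px,float).reshape(-1,1,2),K,np.array(s['dist'],float))[:,0]
    d=np.c_[p[:,0],-p[:,1],-np.ones(len(p))]@T[:3,:3].T
    return T[:3,3],d
def plane(s,px,z,T=None):
    T=np.array(s['world_from_camera']) if T is None else T
    o,d=ray(s,px,T); return o+d*((z-o[2])/d[:,2])[:,None]
E
python3 - <<'E'
from h import *
a=snap('top','top1.png'); b=snap('scene','scene1.png')
cv2.imwrite('pics/both.png',cv2.resize(np.vstack([a['frame'],b['frame']])[:,:,::-1],(480,600)) )
print(env.read_state()['ee_pos'],env.read_state()['orientation'],a['world_from_camera'],a['fovy'],b['fovy'],a['dist'])
E
```

```text
[ 0.20111666 -0.6436542   0.23102481] [-1.00844303e-03  9.88562687e-01  1.50807105e-01 -1.20656937e-04] [[-0.00695598  0.97845665 -0.20633516  0.40593574]
 [-0.99996231 -0.00573421  0.00651872  0.03544189]
 [ 0.00519512  0.20637273  0.97845966  0.80663976]
 [ 0.          0.          0.          1.        ]] 44.66647267283224 51.33215805975326 [-0.06585956  0.          0.          0.          0.        ]
```

View pics/top1.png

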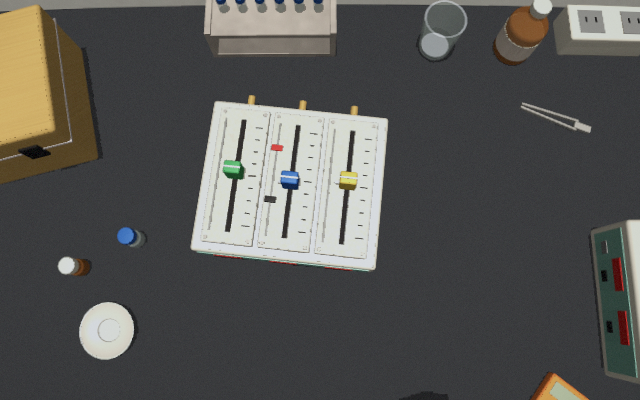

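The top view shows the blue grip at about (289,179), the red tab at (277,148), which is further along +x, and the black tab at (269,199). Next I'll measure them.

```bash
cat >> h.py <<'E'
def measure(s,T=None,box=None):
    hsv=cv2.cvtColor(s['frame'],cv2.COLOR_RGB2HSV); H,S,V=cv2.split(hsv)
    out={}
    for n,m in dict(red=((H<8)|(H>172))&(S>130)&(V>120),blue=(H>100)&(H<125)&(S>110)&(V>60)).items():
        m=m.astype(np.uint8)
        if box: k=np.zeros_like(m); k[box[1]:box[3],box[0]:box[2]]=1; m*=k
        c=max(cv2.findContours(m,cv2.RETR_EXTERNAL,cv2.CHAIN_APPROX_NONE)[0],key=cv2.contourArea)
        out[n]=(cv2.minAreaRect(c),c)
    return out
E
python3 - <<'E'
from h import *
s=np.load('pics/top1.png.npy',allow_pickle=True).item()
o=measure(s,box=(195,100,385,250))
for n,(r,c) in o.items(): print(n,r,cv2.boundingRect(c))
red=plane(s,[o['red'][0][0]],.068)[0]; print('red',red)
print('blue approx',plane(s,[[290,178]],.105))
# slot direction of blue track
V=cv2.cvtColor(s['frame'],cv2.COLOR_RGB2HSV)[:,:,2]
m=(V<60).astype(np.uint8); m[:, :195]=0;m[:,385:]=0;m[:105]=0;m[245:]=0
for c in cv2.findContours(m,0,1)[0]:
    if cv2.contourArea(c)>60:
        w=plane(s,c[:,0,:],.065)[:,:2].astype(np.float32); r=cv2.fitLine(w,2,0,.01,.01).ravel(); print(r,np.degrees(np.arctan2(r[1],r[0])),np.ptp(w,0))
crop=s['frame'][95:255,190:390,::-1]; cv2.imwrite('pics/crop1.png',cv2.resize(crop,None,fx=3.5,fy=3.5,interpolation=2))
E
```

```text
red ((276.5, 147.5), (5.0, 11.0), 90.0) (271, 145, 12, 6)
blue ((289.04876708984375, 183.06097412109375), (17.337753295898438, 10.270133018493652), 6.34019136428833) (281, 177, 18, 12)
red [0.64487903 0.10574989 0.068     ]
blue approx [[0.58535109 0.08147787 0.105     ]]
[ 0.99345547 -0.11422005  0.533541    0.0011731 ] -6.5586405 [0.08307096 0.01359556]
[ 0.99359477 -0.11300216  0.5402769   0.08898494] -6.488405 [0.07543564 0.01333968]
[ 0.99465424 -0.10326133  0.5538281   0.17579785] -5.9270034 [0.08085102 0.01330963]
[ 0.9934759  -0.11404227  0.63908285 -0.01107442] -6.5483875 [0.06318247 0.01072761]
[ 0.9934356  -0.11439276  0.64536774  0.07687382] -6.5686016 [0.07332379 0.0123807 ]
[ 0.9924444  -0.12269505  0.65815216  0.16359726] -7.047667 [0.06724519 0.01271385]
```

View pics/crop1.png

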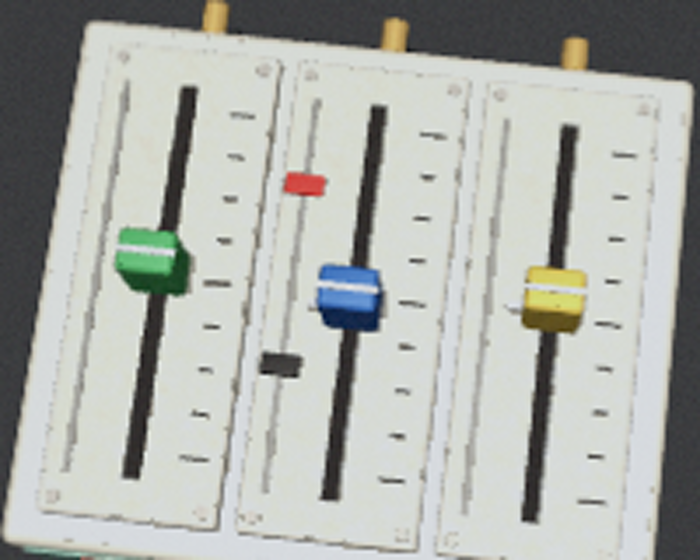

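Yaw of the tracks is about -0.114 rad. Grip-to-tab offset is about (+56 mm along, +31 mm across), and 29 mm across was expected. I'll go above the grip and then turn so the jaws close along the track.

Request:
drive_tool(deltas=[1,-1,0,0,0,0,-1,1,-1,0,0,0,0,-1,1,-1,0,0,0,0,-1,1,-1,0,0,0,0,-1,1,-1,0,0,0,0,-1,1,-1,0,0,0,0,-1,1,-1,0,0,0,0,-1,1,-1,0,0,0,0,-1,1,-1,0,0,0,0,-1,1,-1,0,0,0,0,-1])

```text
t: 1.1
ee_pos: [0.3327, -0.3924, 0.2317]
orientation: [-0.0, 0.989, 0.151, -0.0]
ft_force: [-0.3, 0.1, 0.2]
grip_width: 0.0878
```

Request:
drive_tool(deltas=[1,-1,0,0,0,0,-1,1,-1,0,0,0,0,-1,1,-1,0,0,0,0,-1,1,-1,0,0,0,0,-1,1,-1,0,0,0,0,-1,1,-1,0,0,0,0,-1,1,-1,0,0,0,0,-1,1,-1,0,0,0,0,-1,1,-1,0,0,0,0,-1,1,-1,0,0,0,0,-1])

```text
t: 2.1
ee_pos: [0.4638, -0.142, 0.2318]
orientation: [-0.0, 0.989, 0.151, -0.0]
ft_force: [0.2, -1.1, 0.2]
grip_width: 0.0884
```

Request:
drive_tool(deltas=[1,-1,0,0,0,0,-1,1,-1,0,0,0,0,-1,1,-1,0,0,0,0,-1,1,-1,0,0,0,0,-1,1,-1,0,0,0,0,-1,1,-1,0,0,0,0,-1,1,-1,0,0,0,0,-1,1,-1,0,0,0,0,-1,1,-1,0,0,0,0,-1])

```text
t: 3.0
ee_pos: [0.582, 0.0834, 0.2316]
orientation: [0.0, 0.989, 0.151, -0.001]
ft_force: [0.2, 0.3, -0.8]
grip_width: 0.0881
```

Request:
drive_tool(deltas=[0,0,0,0,0,-1,-1,0,0,0,0,0,-1,-1,0,0,0,0,0,-1,-1,0,0,0,0,0,-1,-1,0,0,0,0,0,-1,-1,0,0,0,0,0,-1,-1,0,0,0,0,0,-1,-1])

```text
t: 3.7
ee_pos: [0.5815, 0.0822, 0.2315]
orientation: [-0.0, 0.908, 0.42, -0.001]
ft_force: [-0.7, -0.7, -0.1]
grip_width: 0.0882
```

Request:
drive_tool(deltas=[0,0,0,0,0,-1,-1,0,0,0,0,0,-1,-1,0,0,0,0,0,-1,-1,0,0,0,0,0,-1,-1,0,0,0,0,0,-1,-1,0,0,0,0,0,-1,-1,0,0,0,0,0,-1,-1,0,0,0,0,0,-0.4,-1,0,0,0,0,0,0,-1])

```text
t: 4.6
ee_pos: [0.5815, 0.0822, 0.2316]
orientation: [-0.0, 0.747, 0.665, -0.0]
ft_force: [0.4, -0.7, 0.5]
grip_width: 0.088
```

```bash
cat >> h.py <<'E'
from scipy.spatial.transform import Rotation as R
def tool():
    st=env.read_state(); T=np.eye(4); T[:3,:3]=R.from_quat(st['orientation'],scalar_first=True).as_matrix(); T[:3,3]=st['ee_pos']; return T,st
E
python3 - <<'E'
from h import *
T,st=tool(); s=snap('wrist','w1.png'); print(st['t'],T.round(4),st['q'],st['ft_force']); np.save('pics/T1.npy',T)
E
```

```text
4.6 [[ 1.158e-01  9.933e-01 -1.100e-03  5.815e-01]
 [ 9.933e-01 -1.158e-01 -1.000e-04  8.220e-02]
 [-3.000e-04 -1.100e-03 -1.000e+00  2.316e-01]
 [ 0.000e+00  0.000e+00  0.000e+00  1.000e+00]] [ 9.80636180e-02  1.00377333e-01  1.79678352e+00 -1.10233189e-05
  1.24556641e+00  2.14078109e-01] [ 0.40980644 -0.68757727  0.51990662]
```

View pics/w1.png

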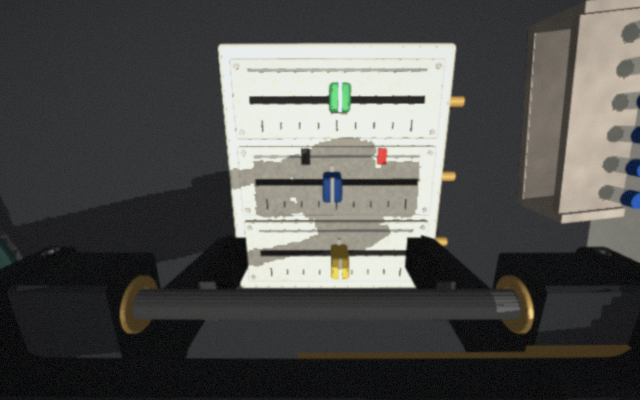

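The wrist view shows the blue grip with its white line at about (332,184), the red tab at (382,156) and the black tab at (305,157). The wrist measurement comes next, to set against the top view.

```bash
python3 - <<'E'
from h import *
s=np.load('pics/w1.png.npy',allow_pickle=True).item(); T=np.load('pics/T1.npy')@np.array(s['tool_from_camera'])
o=measure(s,box=(235,145,440,215))
for n,(r,c) in o.items(): print(n,r[0],r[1],cv2.boundingRect(c))
f=s['frame'].astype(int)
for v in range(172,198,2): print(v,[tuple(f[v,u]) [0] for u in range(322,344)])
u=np.array([np.cos(-.1155),np.sin(-.1155)]);n=np.array([-u[1],u[0]])
red=plane(s,[o['red'][0][0]],.068,T)[0]; b=plane(s,[[332.5,180]],.1055,T)[0]
print(red,b,(red-b)[:2]@u,(red-b)[:2]@n,'cam',T[:3,3])
E
```

```text
red (381.5, 156.0) (14.0, 7.0) (378, 149, 8, 15)
blue (332.0, 187.0) (28.0, 20.0) (322, 173, 21, 29)
172 [np.int64(155), np.int64(130), np.int64(96), np.int64(71), np.int64(58), np.int64(56), np.int64(54), np.int64(58), np.int64(72), np.int64(82), np.int64(85), np.int64(74), np.int64(62), np.int64(54), np.int64(53), np.int64(60), np.int64(68), np.int64(83), np.int64(120), np.int64(148), np.int64(156), np.int64(157)]
174 [np.int64(129), np.int64(83), np.int64(38), np.int64(17), np.int64(13), np.int64(17), np.int64(22), np.int64(12), np.int64(20), np.int64(15), np.int64(15), np.int64(16), np.int64(16), np.int64(13), np.int64(13), np.int64(17), np.int64(25), np.int64(35), np.int64(77), np.int64(121), np.int64(149), np.int64(159)]
176 [np.int64(125), np.int64(65), np.int64(12), np.int64(11), np.int64(9), np.int64(11), np.int64(7), np.int64(17), np.int64(26), np.int64(34), np.int64(34), np.int64(29), np.int64(23), np.int64(20), np.int64(16), np.int64(17), np.int64(23), np.int64(8), np.int64(59), np.int64(109), np.int64(149), np.int64(157)]
178 [np.int64(103), np.int64(55), np.int64(24), n
[... 2590 characters left out ...]
 np.int64(42), np.int64(60), np.int64(113), np.int64(159), np.int64(177), np.int64(152), np.int64(94), np.int64(54), np.int64(43), np.int64(41), np.int64(44), np.int64(38), np.int64(45), np.int64(66), np.int64(115), np.int64(151)]
196 [np.int64(104), np.int64(57), np.int64(35), np.int64(43), np.int64(39), np.int64(40), np.int64(43), np.int64(62), np.int64(109), np.int64(156), np.int64(177), np.int64(152), np.int64(96), np.int64(46), np.int64(39), np.int64(41), np.int64(45), np.int64(37), np.int64(41), np.int64(75), np.int64(122), np.int64(154)]
[0.64538112 0.10597226 0.068     ] [0.5893411  0.09354256 0.1055    ] 0.05423420075049773 0.018805131151418263 cam [0.59006562 0.15280379 0.38389352]
```

Request:
drive_tool(deltas=[0,0.3,1,0,0,0,-1,0,0,1,0,0,0,-1,0,0,1,0,0,0,-1,0,0,1,0,0,0,-1,0,0,1,0,0,0,-1,0,0,1,0,0,0,-1,0,0,0.8,0,0,0,-1,0,0,0,0,0,0,-1])

```text
t: 5.45
ee_pos: [0.5856, 0.0813, 0.0932]
orientation: [-0.002, 0.747, 0.665, -0.002]
ft_force: [-1.9, -0.9, 0.2]
grip_width: 0.088
```

Request:
drive_tool(deltas=[0,0,0,0,0,0,0,0,0,0,0,0,0,0.2,0,0,0,0,0,0,0.4,0,0,0,0,0,0,0.6,0,0,0,0,0,0,1,0,0,0,0,0,0,1,0,0,0,0,0,0,1,0,0,0,0,0,0,1,0,0,0,0,0,0,1,0,0,0,0,0,0,1])

```text
t: 6.45
ee_pos: [0.5877, 0.0816, 0.0962]
orientation: [-0.0, 0.747, 0.665, -0.0]
ft_force: [-0.4, -0.1, 0.9]
grip_width: 0.0191
```

```bash
python3 - <<'E'
from h import *
T,st=tool(); s=snap('top','top2.png'); w=snap('wrist','w2.png');np.save('pics/T2.npy',T)
u=T[:2,1]; red=np.array([.6451,.1059])
print(st['t'],T[:3,3],st['grip_width'],st['ft_force'],'to go along',(red-T[:2,3])@u,'across',(red-T[:2,3])@T[:2,0])
cv2.imwrite('pics/c2.png',np.vstack([cv2.resize(s['frame'][95:255,190:390,::-1],(500,400)),w['frame'][130:230,100:600,::-1]]))
E
```

```text
6.45 [0.58773957 0.08160202 0.09615545] 0.01910430645419395 [-0.42953617 -0.05829817  0.90682505] to go along 0.054162537378039936 across 0.030773849047746632
```

View pics/c2.png

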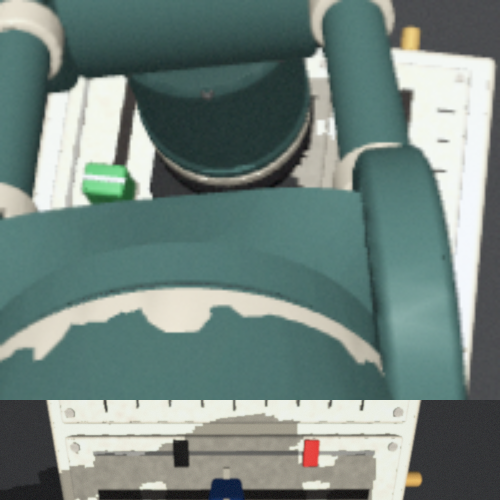

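The fingers have stopped at 19 mm on the 20 mm grip. The wrist crop shows the blue grip between the jaws and the red tab to its right, so I'll slide it about 54.5 mm along.

Request:
drive_tool(deltas=[0,0.3,0,0,0,0,1,0,0.35,0,0,0,0,1,0,0.35,0,0,0,0,1,0,0.35,0,0,0,0,1,0,0.35,0,0,0,0,1,0,0.35,0,0,0,0,1,0,0.35,0,0,0,0,1,0,0.33,0,0,0,0,1,0,0,0,0,0,0,1,0,0,0,0,0,0,1])

```text
t: 7.55
ee_pos: [0.6433, 0.0752, 0.0962]
orientation: [0.001, 0.747, 0.665, 0.001]
ft_force: [2.1, 0.4, -2.4]
grip_width: 0.0189
```

```bash
python3 - <<'E'
from h import *
T,st=tool(); w=snap('wrist','w3.png');np.save('pics/T3.npy',T)
u=T[:2,1]; red=np.array([.6451,.1059])
print(st['t'],T[:3,3],st['grip_width'],st['ft_force'],'to go along',(red-T[:2,3])@u)
cv2.imwrite('pics/c3.png',cv2.resize(w['frame'][120:240,200:440,::-1],None,fx=3,fy=3,interpolation=2))
C=T@np.array(w['tool_from_camera']); o=measure(w,box=(200,120,440,240))
for n,(r,c) in o.items(): print(n,r[0],r[1],cv2.boundingRect(c))
rw=plane(w,[o['red'][0][0]],.068,C)[0]; print('red',rw,(rw[:2]-T[:2,3])@u)
E
```

```text
7.55 [0.64333607 0.07520281 0.09621533] 0.018899405550835118 [ 2.1190429   0.37740677 -2.44356073] to go along -0.0018018814058170314
red (324.0, 183.5) (25.0, 14.0) (317, 171, 15, 26)
blue (326.5, 224.0) (30.0, 35.0) (309, 209, 36, 31)
red [0.6458427  0.10571081 0.068     ] -0.0010422789823176636
```

View pics/c3.png

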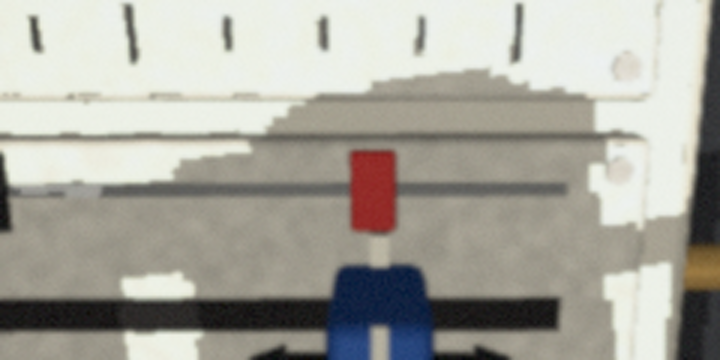

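The wrist crop shows the grip's pointer line at x≈379 and the centre of the red tab at x≈373. That puts the grip about 1.4 mm past the tab, and the TCP figures (1.0 to 1.8 mm) agree. I'll move back by 1.4 mm.

Request:
drive_tool(deltas=[0,-0.07,0,0,0,0,1,0,0,0,0,0,0,1,0,0,0,0,0,0,1])

```text
t: 7.9
ee_pos: [0.6407, 0.0755, 0.0962]
orientation: [0.0, 0.747, 0.665, 0.0]
ft_force: [2.0, 1.1, -1.9]
grip_width: 0.0193
```

```bash
python3 - <<'E'
from h import *
T,st=tool(); w=snap('wrist','w4.png')
u=T[:2,1]; red=np.array([.6451,.1059])
print(st['t'],T[:3,3],st['ft_force'],'to go along',(red-T[:2,3])@u)
cv2.imwrite('pics/c4.png',cv2.resize(w['frame'][160:240,270:380,::-1],None,fx=6,fy=6,interpolation=2))
C=T@np.array(w['tool_from_camera']); o=measure(w,box=(200,120,440,240))
rw=plane(w,[o['red'][0][0]],.068,C)[0]; print('red',o['red'][0],rw,(rw[:2]-T[:2,3])@u)
E
```

```text
7.9 [0.64068839 0.0754914  0.09621363] [ 2.00585108  1.11196344 -1.90771412] to go along 0.0008653258341289822
red ((328.0, 183.5), (25.0, 14.0), 90.0) [0.64568356 0.1057054  0.068     ] 0.0014674777299172595
```

View pics/c4.png

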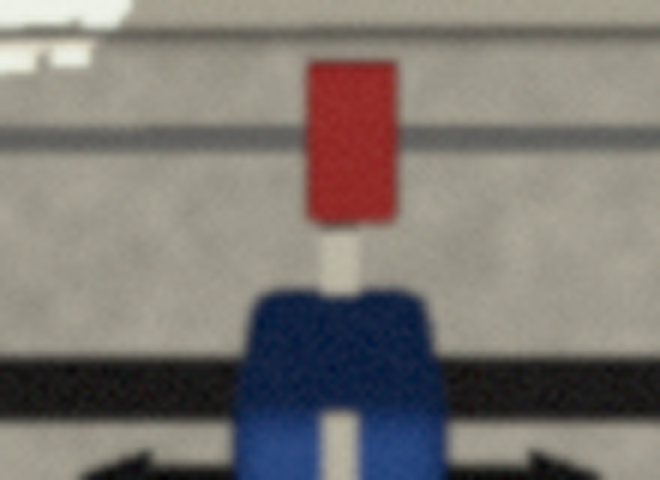

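Now the pointer is at x≈339 and the tab centre at 353 (10 mm is 90 px), so the grip is about 1.4 mm short. One small step forward.

Request:
drive_tool(deltas=[0,0.07,0,0,0,0,1,0,0,0,0,0,0,1,0,0,0,0,0,0,1,0,0,0,0,0,0,1])

```text
t: 8.35
ee_pos: [0.6417, 0.0754, 0.0962]
orientation: [-0.0, 0.747, 0.665, -0.0]
ft_force: [-1.4, 1.9, -0.1]
grip_width: 0.0187
```

```bash
python3 - <<'E'
from h import *
T,st=tool(); w=snap('wrist','w5.png')
u=T[:2,1]; red=np.array([.6451,.1059])
print(st['t'],T[:3,3],st['ft_force'],'to go along',(red-T[:2,3])@u)
cv2.imwrite('pics/c5.png',cv2.resize(w['frame'][160:240,270:380,::-1],None,fx=6,fy=6,interpolation=2))
C=T@np.array(w['tool_from_camera']); o=measure(w,box=(200,120,440,240))
rw=plane(w,[o['red'][0][0]],.068,C)[0]; print('red',o['red'][0],rw,(rw[:2]-T[:2,3])@u)
E
```

```text
8.35 [0.64168485 0.07536441 0.09619653] [-1.40651938  1.89594243 -0.06096886] to go along -0.00014200095213724078
red ((327.0, 183.0), (26.0, 14.0), 90.0) [0.64605038 0.10598396 0.068     ] 0.0007922791021554381
```

View pics/c5.png

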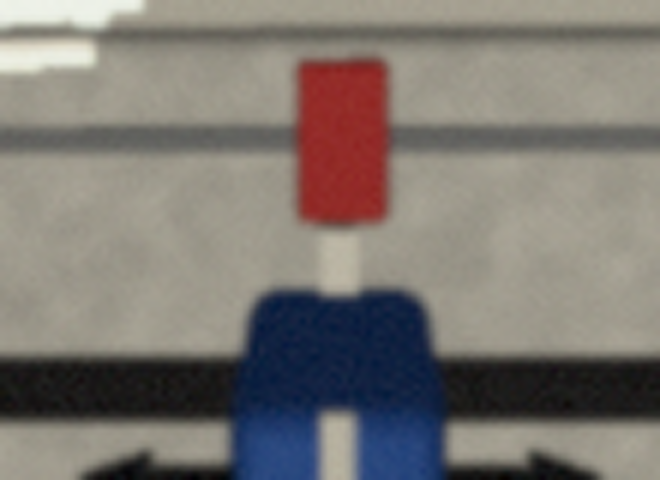

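The pointer is at 339 and the tab centre at 343, so they are level to about 0.5 mm. I'll release, rise, and go back out of the top camera's view.

Request:
drive_tool(deltas=[0,0,0,0,0,0,0.4,0,0,0,0,0,0,0,0,0,0,0,0,0,-0.5,0,0,0,0,0,0,-0.5,0,0,0,0,0,0,-0.5,0,0,-0.5,0,0,0,-0.5,0,0,-1,0,0,0,-0.5,0,0,-1,0,0,0,-0.5,0,0,-1,0,0,0,-0.5,0,0,-1,0,0,0,-0.5])

```text
t: 9.4
ee_pos: [0.6423, 0.0753, 0.1879]
orientation: [0.0, 0.747, 0.665, 0.0]
ft_force: [0.9, -0.4, -0.0]
grip_width: 0.0659
```

Request:
drive_tool(deltas=[0,0,-1,0,0,0,-0.5,0,0,-1,0,0,0,-0.5,-1,0,-0.5,0,0,0,-0.5,-1,0,0,0,0,0,-0.5,-1,0,0,0,0,0,-0.5,-1,0,0,0,0,0,-0.5,-1,0,0,0,0,0,-0.5,-1,0,0,0,0,0,-0.5,-1,0,0,0,0,0,-0.5,-1,0,0,0,0,0,-0.5])

```text
t: 10.4
ee_pos: [0.6236, -0.0845, 0.2372]
orientation: [0.0, 0.747, 0.665, 0.0]
ft_force: [0.3, -0.4, -0.1]
grip_width: 0.0663
```

Request:
drive_tool(deltas=[-1,0,0,0,0,0,-0.5,-1,0,0,0,0,0,-0.5,-1,0,0,0,0,0,-0.5,-1,0,0,0,0,0,-0.5,-1,0,0,0,0,0,-0.5,-1,0,0,0,0,0,-0.5,-1,0,0,0,0,0,-0.5,-1,0,0,0,0,0,-0.5,-1,0,0,0,0,0,-0.5,0,0,0,0,0,0,-0.5])

```text
t: 11.4
ee_pos: [0.6024, -0.2651, 0.2365]
orientation: [0.0, 0.748, 0.664, -0.0]
ft_force: [-0.4, -0.3, -0.1]
grip_width: 0.0661
```

```bash
python3 - <<'E'
from h import *
T,st=tool(); s=snap('top','top6.png'); print(st['t'],T[:3,3],st['ft_force'])
cv2.imwrite('pics/c6.png',cv2.resize(s['frame'][95:255,190:390,::-1],None,fx=3.75,fy=3.75,interpolation=2))
E
```

```text
11.4 [ 0.60241263 -0.26510924  0.23648375] [-0.37251179 -0.31609594 -0.09102271]
```

View pics/c6.png

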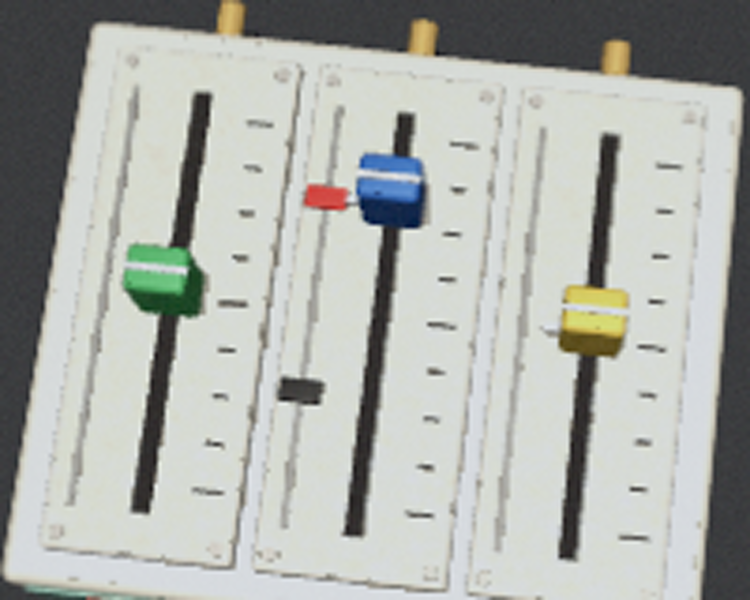

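```bash
python3 - <<'E'
from h import *
a=np.load('pics/top1.png.npy',allow_pickle=True).item();b=np.load('pics/top6.png.npy',allow_pickle=True).item()
u=np.array([np.cos(.1148),-np.sin(.1148)])
def line(s,c):
    f=s['frame'].astype(float); x0,y0=c; P=[]
    sat=f.min(2)                      # white line: high min channel on blue
    for x in range(x0-5,x0+6):
        col=sat[y0-5:y0+6,x]; 
        w=np.clip(col-np.median(col),0,None); k=w.argmax(); i=np.arange(max(k-2,0),min(k+3,11)); P.append([x,y0-5+(w[i]*i).sum()/w[i].sum()])
    return np.array(P)
def redc(s):
    f=s['frame'][138:158,262:292].astype(float); w=np.clip(f[...,0]-f[...,1]-30,0,None); y,x=np.mgrid[138:158,262:292]; return [(w*x).sum()/w.sum(),(w*y).sum()/w.sum()]
for s,c in ((a,(290,178)),(b,(294,142))):
    P=line(s,c); W=plane(s,P,.1055)[:,:2]; r=plane(s,[redc(s)],.068)[0,:2]
    d=(r-W)@u; print(P[:,1].round(1),redc(s),W.mean(0),r,'tab minus grip mm',np.median(d)*1e3)
d=np.abs(a['frame'].astype(int)-b['frame'])[:,:,:].sum(2)
print('green/yellow diff',d[155:182,222:244].max(),d[170:192,338:360].max())
print('pointer', plane(b,[[190+351/3.75,95+204/3.75]],.0665))
E
```

```text
[176.  176.3 176.3 176.3 176.5 176.6 176.8 176.8 176.8 177.  177.1] [np.float64(276.5707682499203), np.float64(147.2293592604399)] [0.5873831  0.08146319] [0.64532792 0.10564405] tab minus grip mm 54.789061323584605
[141.  141.1 141.4 141.5 141.5 141.6 141.6 141.7 141.8 141.8 141.9] [np.float64(276.44657489347753), np.float64(147.22615535889872)] [0.64197806 0.07587352] [0.64533457 0.1058414 ] tab minus grip mm -0.13480390801866438
green/yellow diff 23 22
pointer [[0.6421304  0.09455973 0.0665    ]]
```

```bash
python3 -c "
from rig import env
print(env.hand_in())"
```

```text
the job is handed in; nothing more can be done
None
```

I slid the blue grip about 54.5 mm away from the robot until it stood level with the red tab. I then opened the jaws, lifted clear and moved the arm aside. The job was handed in at about 11.5 s on the clock.

- **Level with the tab:** after release, the top camera put the grip's white line 0.1 mm past the tab's centre. The last wrist view before release put it about 0.5 mm short. A rough reading of the grip's pointer in the last top view suggested about 1 mm short. These differences are within the 2 mm calibration.
- **On the way:** the first slide went about 1.4 mm too far and the correction came back about as far short, so I took one more small step before letting go.
- **Other grips:** the yellow and green grips show no change between the first and last top views.
- **Forces:** the wrist force readings I took stayed below about 4 N, and the arm was touching nothing at the end.

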